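# Load a watch case back into the sprung holder with the lifter

## Robot

A 6-joint arm with a two-finger parallel gripper is mounted at the origin on a cart in front of the work surface, level with it; the furniture and walls round the work are solid. World frame = base frame: x ahead of the robot, y to its left, z up, the work surface at z = 0. Lengths are in m, angles in rad, forces in N, time in s.
With the tool pointing down it reaches from about 0.3 to 0.875 m from the base axis. Payload 4.2 kg.
Tool frame: the origin (TCP) lies on the centre line of the jaws, within the pads' length; the fingertips stand 25 mm ahead of it and the grasp point (between the pads) lies 6 mm ahead of it; z points along the fingers, y is the line along which they close (so a half turn about z gives the same grasp; the last joint's range is limited). The gripper opens to 85 mm and grips with 20 to 120 N. Pads are 22 mm wide; open, the fingers measure 114 mm over their backs; the gripper's body (76 mm by 85 mm) begins 54 mm behind the grasp point. The pads swing forward as they close: fully open they stand 13 mm farther back than shut.
Start: joints at [-1.349, 0.32, 1.565, -0, 1.257, -0.02], TCP at [0.138, -0.558, 0.256] pointing down, gripper open.
Joint ranges: [-3.11, 3.11], [-0.84, 2.01], [0.21, 2.61], [-1.34, 4.49], [0.05, 2.63], [-2.56, 2.56]. Speed limits (rad/s): [2.57, 2.57, 3.14, 3.14, 3.14, 3.14].

## Interface

Orientations are given as a unit quaternion [x, y, z, w].
In Python, from rig import r gives the robot as it stands. The module is installed in compiled form; this text tells all that it offers.
- The arm moves only by the tool carry_out, never from a script. Its arguments are lists of equal length, an entry for each row: "linear": the shift along the tool's x, y, z in cm, a list of three; "roll": the turn about the tool's z in rad; "grip": the opening, from 0 (shut) to 1 (fully open). A call has 1 to 10 rows; each row shifts and turns the commanded pose from where the row before left it, along the tool's axes as they then stand; what a row does not reach is not made up. A row lasts 1/8 s, in which the tool goes at most 62.5 mm and 10.7 degrees, less where a joint would pass 70% of its speed; a pose out of reach is approached as far as the arm can. A call with a gripper value outside its range is refused whole. The fingers move at their own pace and stop on an object; "grip_force" is the grip in N (left out, the last holds). Time passes only in rows, so rows that do not move let the fingers close. It gives the time, the measured TCP pose, the force, the opening and the grip force at its end, in the units of the state.
- r.get_state(): the state, without advancing time (a new reading comes with each control period).
- r.capture(name): name is "scene" or "top"; returns the picture (400x640x3 uint8, red, green, blue); there is no depth.
- r.calibration(name): a dict with "vertical_fov" (degrees; the focal length in pixels is half the picture's height over the tangent of half this angle, whatever the lens; pixels are square), "cx", "cy" (the principal point, pixels), "rvec" (rotation vector, rad) and "tvec" (3), from world to camera coordinates, as OpenCV has them. Camera axes: x right, y down, z forward; pixel columns grow to the right and rows downward; lengths in m; the calibration is good to about 2 mm. A picture is of the moment at which its call begins. calibration takes no time and is no camera call.
- r.sign_off(): hands the job in; it is judged then, once.
Trained networks look in the newest picture that a camera, given by its name, has taken for a name from the list of things; names that differ only in an ending like _2 or _b are one class to them, and where a whole thing is asked for, a point or a joint stands for the part that bears it (a point fixed in the world has none). Each returns a list of dicts, best first, with "p" (0 to 1); they miss things now and then, are a little off and sometimes report something else, mostly with a low value. They report only what shows in the picture. A call takes as long as a camera call. They do not tell look-alikes from the thing itself.
- r.spot_in(camera, query): "position" ([column, row] in pixels, amid what is visible of it).
- r.landmark_of(camera, query): "position" ([column, row] in pixels: a listed point, or the origin of a listed thing).
The state is a dict: "t": time; "joint_positions": joint angles; "qd": joint speeds; "tau": joint torques, N m; "eef_pos": TCP position; "tool_rot": TCP orientation; "ft_force": force on the tool from outside, world axes, zero at the start; "wrist_torque": the same for the moment, N m; "width": finger opening in m; "gripper_force": force on a finger pad.
Only numpy, scipy, OpenCV 4.12 (cv2) and the standard library are available. Lean on these libraries where they do the work, as an engineer would, in place of code of your own. Each camera call takes 0.05 s, during which the arm holds its last target. There are 200 camera calls.

## Task

The watch case back (steel disc) lies on the tip of the flat lifter. Pick the lifter up by its handle, carry the disc level on it to the sprung bench holder, push it in over the two stop pins against the sprung pad - feeling for the pad, and never ramming it to the end of its travel - and lower it so that it stays flat on the bed, held by the pad against the pins. Then draw the lifter out and lay it back flat on the mat; never touch the disc with the fingers, do not drop or tip it, and leave the loupe, oil bottle and oil cup alone.

Things in the scene. Friction and masses are not known exactly. Their poses are not given: they have to be found in the camera images.
- lifter_grip (a point): Centre of the lifter's upright dark-wood handle, 30 mm above the lifter's flat underside; x points to the blade's tip, y left, z up. The handle block is 42 mm long (x), 12 mm thick (y), its top 46 mm above the underside, on a steel foot 46 x 28 x 3 mm. The lifter is one loose rigid steel tool of 90 g.
- blade_heel (a point): On the lifter's blade top, midway between the two slippery heel posts (4 mm diameter, 7.5 mm high, 6 mm either side of the middle), 55 mm ahead of lifter_grip. The blade is 16 mm wide, 2.5 mm thick, its underside flush with the foot's; its tip is 31 mm ahead of here. A disc pushed back against both posts has its centre 19 mm ahead of here.
- case_back_center (a point): Centre (half-way up) of the loose watch case back, a steel disc of 36 mm diameter, 5 mm thick, about 40 g, z up. It starts lying on the blade ahead of the heel posts, with up to 2.5 mm of gap to them.
- holder: Bench holder, fixed. Origin on its underside, x from its open front to its pad, y left, z up. The base (112 x 56 mm, 39 mm of it before the origin; 13 mm high) carries an aluminium nest, clamped on a rail (holds 80 N) with its seat anywhere from 15 mm before to 15 mm behind the origin in x: this is not measured, feel or see it. A push over 14 N on the disc is ramming.
- bed_mid (a point): Fixed point 30 mm above holder's origin, at bed height: the seat's centre if the nest stood mid-way. Nest, from its true seat centre: bed on both sides of a groove along x, 22 mm wide, 9 deep, open in front, in which blade and posts sink below the disc and are drawn out to -x; front face at x -21; two brass stop pins, 5 mm diameter, 3 mm high, at x -15, y +-14 mm.
- pad_mid (a point): Fixed point where the pad's face would rest if the nest stood mid-way (14 mm behind, 5 above bed_mid). White slippery pad, 24 wide, from 1 to 17 mm above the bed, top leaning 12 degrees to -x, sprung to +x: 2 N to start, +1 N per mm, solid stop at 9 mm (11 N). To drop the disc behind the pins press the pad 6 to 8 mm, disc underside 4 to 8 mm above the bed till then.
- loupe: Black eye loupe, 37 mm wide, 30 mm high, a bystander; origin at its underside.
- oil_bottle: Brown oil bottle, 22 mm wide, 52 mm high, a bystander; origin at its underside.
- oil_cup: Small black oil cup, 28 mm wide, 13 mm high, a bystander; origin at its underside.
There are look-alikes about, which are no part of the job. Of the things shaped like the part that bears case_back_center, the bare steel one is meant.

How it is judged:
On the way, in this order (a step that is already met when the one before it is completed fails the run):
1. the disc is lifted on the lifter's blade, higher than the pins (height (world z) of case_back_center above 0.0392 m and contact force between case_back and lifter above 0.05 N and angle between case_back_center's own z axis and vertical below 0.2 rad), for 0.2 s.
2. the disc is held in the nest by the pad and the lifter no longer touches it (z of case_back_center in the frame of holder below 0.034 m and contact force between case_back and holder above 5 N and contact force between case_back and lifter below 0.05 N), for 0.2 s.
At the end, for the whole second after the job is handed in: The disc lies flat (within 0.07 rad) on the nest's bed behind both pins (height within 1.5 mm, within 2.5 mm of the holder's middle line), pinched by the pad against the pins (more than 5 N of contact in all), and the lifter, released and clear of disc and holder, stands at rest flat on the mat (all of step 2 and z of case_back_center in the frame of holder above 0.031 m and y of case_back_center in the frame of holder between -0.0025 and 0.0025 m and x of case_back_center in the frame of holder between -0.019 and 0.019 m and angle between case_back_center's own z axis and vertical below 0.07 rad and contact force between lifter and holder below 0.05 N and height (world z) of lifter_grip between 0.027 and 0.038 m and angle between lifter_grip's own z axis and vertical below 0.1 rad and linear speed of each of case_back, lifter below 0.02 m/s); the robot touches nothing.
It fails at once if the disc tips by more than 0.35 rad or falls on the mat (angle between case_back_center's own z axis and vertical above 0.35 rad or height (world z) of case_back_center below 0.0072 m).
It fails at once if the fingers touch the disc (contact force between the fingers and case_back above 0.3 N).
It fails at once if the lifter rams the disc (more than 14 N), or disc, lifter or arm rams the holder (more than 30 N) (contact force between case_back and lifter above 14 N or contact force between any of case_back, lifter, the arm and holder above 30 N).
It fails at once if the loupe, oil bottle or oil cup is moved by more than 15 mm (distance of any of loupe, oil_bottle, oil_cup from where it was at the start of the episode above 0.015 m).
It also fails if it takes over 72 s, if anything falls off the work surface, if the arm or the gripper's body presses on something with over 40 N, if the wrist force passes 120 N, or if a joint passes its speed limit or range.

## Working session

There is one attempt and no reset: what is moved stays moved. The work goes in short steps, Python scripts to look and compute and a tool call to move; the robot and the scene stay as the last step left them, time stands still between calls to the robot, and variables do not carry over. Pictures are saved under pics/ and viewed, at most 11 in all, crops included, and the job is handed in when it is done.

Besides the shell and the picture viewer there is one more tool, called after "Emit:" as name([rows], argument=value, ...), one row to a line, values as JSON. carry_out: Moves the arm, as the interface text tells. Its arguments: {"type":"object","properties":{"linear":{"type":"array"},"roll":{"type":"array"},"grip":{"type":"array"},"grip_force":{"type":"number"}},"required":["linear","roll","grip"]}

```bash
mkdir -p pics
cat > h.py <<'E'
import numpy as np, cv2
from rig import r
def cam(n):
    c=r.calibration(n); f=200/np.tan(np.radians(c["vertical_fov"])/2)
    R=cv2.Rodrigues(np.array(c["rvec"],float))[0]; t=np.array(c["tvec"],float).ravel()
    return f,c["cx"],c["cy"],R,t
def ray(n,p):
    f,cx,cy,R,t=cam(n); d=R.T@np.array([(p[0]-cx)/f,(p[1]-cy)/f,1]); return -R.T@t,d
def atz(n,p,z):
    o,d=ray(n,p); return o+d*(z-o[2])/d[2]
def proj(n,P):
    f,cx,cy,R,t=cam(n); q=R@np.array(P,float)+t; return np.array([cx+f*q[0]/q[2],cy+f*q[1]/q[2]])
def tri(ps,pt):
    A=[];b=[]
    for n,p in(("scene",ps),("top",pt)):
        o,d=ray(n,p); d=d/np.linalg.norm(d); M=np.eye(3)-np.outer(d,d); A.append(M);b.append(M@o)
    x=np.linalg.lstsq(np.vstack(A),np.hstack(b),rcond=None)[0]; return x
E
python3 - <<'E'
from h import *
np.set_printoptions(precision=4,suppress=True)
for n in("scene","top"):
    cv2.imwrite(f"pics/{n}0.png",r.capture(n)[:,:,::-1])
    f,cx,cy,R,t=cam(n); print(n,f,-R.T@t,R[2])
Z=dict(lifter_grip=.03,blade_heel=.0025,case_back_center=.005,holder=0,bed_mid=.03,pad_mid=.035,loupe=0,oil_bottle=0,oil_cup=0)
for q,z in Z.items():
    for n in("top","scene"):
        for d in r.landmark_of(n,q)[:4]: print(q,n,np.round(d["position"],1),round(d["p"],2),atz(n,d["position"],z))
print(r.get_state())
E
```

```text
scene 414.7038322942302 [0.0447 0.5162 0.4648] [ 0.6938 -0.5613 -0.4513]
top 495.0274586731588 [ 0.5787 -0.0005  0.9799] [ 0.1038  0.0248 -0.9943]
lifter_grip top [358.5 232.2] 0.67 [ 0.6049 -0.0516  0.03  ]
lifter_grip scene [234.9 260. ] 0.71 [0.6305 0.2478 0.03  ]
lifter_grip scene [362.3 211.5] 0.62 [ 0.6164 -0.0592  0.03  ]
blade_heel top [366.4 203.8] 0.58 [ 0.6621 -0.0675  0.0025]
blade_heel scene [347.5 213.9] 0.92 [ 0.666  -0.061   0.0025]
case_back_center top [372.1 195.6] 0.79 [ 0.6785 -0.0783  0.005 ]
case_back_center top [433.8 252.5] 0.76 [ 0.5704 -0.2001  0.005 ]
case_back_center top [359.9 281.8] 0.67 [ 0.5097 -0.0577  0.005 ]
case_back_center top [405.5 285.2] 0.58 [ 0.5059 -0.146   0.005 ]
case_back_center scene [398.8 248.3] 0.6 [ 0.4907 -0.0401  0.005 ]
case_back_center scene [419.7 210.2] 0.59 [ 0.5678 -0.2     0.005 ]
case_back_center scene [347.3 207. ] 0.46 [ 0.6884 -0.0806  0.005 ]
case_back_center scene [426.2 227.4] 0.45 [ 0.5078 -0.148   0.005 ]
holder top [287.4 219.5] 0.89 [0.6269 0.088  0.    ]
holder scene [308.6 241.4] 0.65 [0.6327 0.0784 0.    ]
hold
[... 516 characters left out ...]
8 260.1] 0.61 [0.6732 0.2326 0.    ]
oil_cup top [289.9 219.7] 0.66 [0.6266 0.083  0.    ]
oil_cup top [438.6 193.2] 0.45 [ 0.6873 -0.21    0.    ]
oil_cup scene [383.  195.4] 0.56 [ 0.6844 -0.1995  0.    ]
{'t': 1.0, 'joint_positions': array([-1.349 ,  0.3196,  1.5645, -0.    ,  1.2574, -0.02  ]), 'qd': array([-0.0017,  0.002 , -0.0015,  0.0007, -0.0013, -0.0007]), 'tau': array([ -0.0015, -41.542 , -23.4432,  -0.    ,   0.0003,  -0.    ]), 'eef_pos': array([ 0.1377, -0.5583,  0.2563]), 'tool_rot': array([ 0.9927,  0.1206, -0.    ,  0.    ]), 'ft_force': array([-0.3019,  0.2179,  0.9941]), 'wrist_torque': array([-0.0586, -0.0131, -0.0317]), 'gripper_force': 0.0, 'width': 0.08535951542404653}
```

Run:
```python
import cv2
a=cv2.imread("pics/top0.png")[110:310,190:460]; cv2.imwrite("pics/topc.png",cv2.resize(a,None,fx=2.9,fy=2.9,interpolation=2))
a=cv2.imread("pics/scene0.png")[160:310,210:450]; cv2.imwrite("pics/scenec.png",cv2.resize(a,None,fx=3.3,fy=3.3,interpolation=2))
```

```text
(no output)
```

View pics/topc.png

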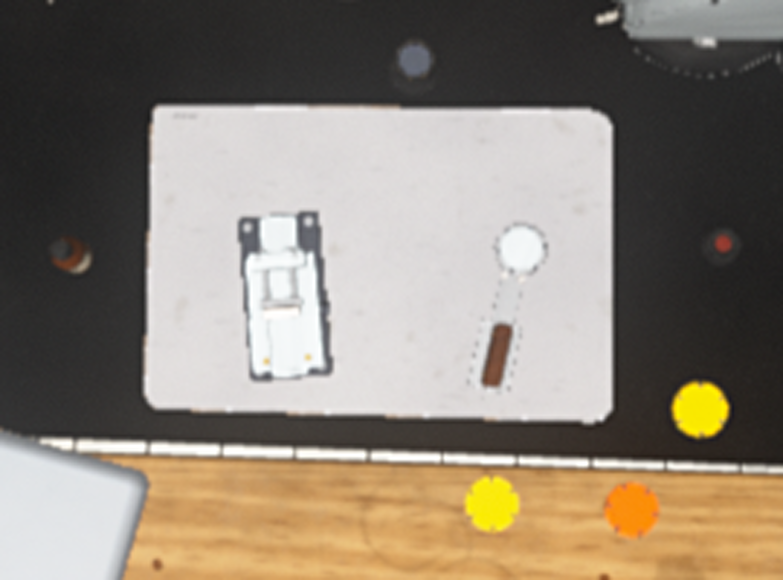

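View pics/scenec.png

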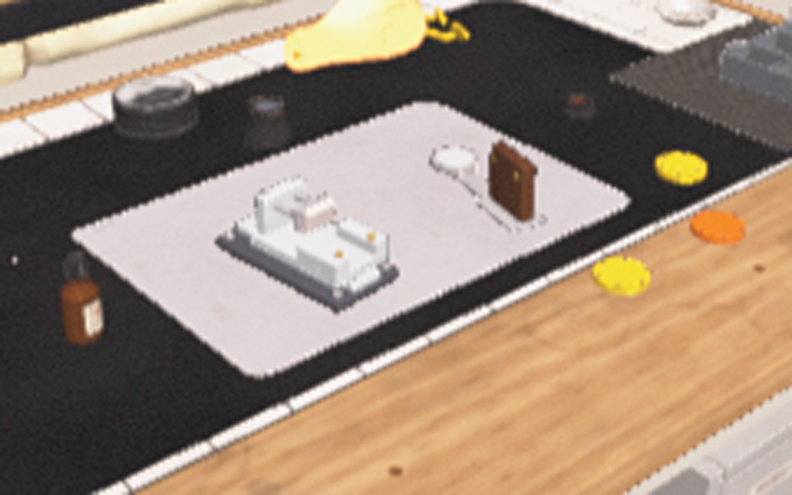

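The top view shows the handle at about (361,232), the bare disc at (370,196) and the brass pins at (281.7,234.5) and (296.2,233.1). The pad is near (287,217). The yellow and orange discs are decoys.

Run:
```python
from h import *
np.set_printoptions(precision=4,suppress=True)
I=cv2.imread("pics/top0.png").astype(int); b,g,rr=I[...,0],I[...,1],I[...,2]
m=((rr-b>25)&(rr<160)); m[:,:345]=0;m[:,380:]=0;m[:215]=0;m[250:]=0
y,x=np.nonzero(m); print(len(x),x.mean(),y.mean(),cv2.minAreaRect(np.c_[x,y].astype(np.float32)))
c=atz("top",(x.mean(),y.mean()),.046)
P=np.array([atz("top",(u,v),.046)[:2] for u,v in zip(x,y)]); w,V=np.linalg.eigh(np.cov((P-P.mean(0)).T)); v=V[:,1]*np.sign(V[0,1])
print("handle",c,"yaw",np.arctan2(v[1],v[0]),np.sqrt(12*w))
# pins brass
w=(rr-b); 
for cx,cy in((281.7,234.5),(296.2,233.1)):
    X,Y=int(round(cx)),int(round(cy)); s=np.clip(w[Y-3:Y+4,X-3:X+4]-15,0,None); yy,xx=np.mgrid[Y-3:Y+4,X-3:X+4]
    p=((s*xx).sum()/s.sum(),(s*yy).sum()/s.sum()); print("pin",p,atz("top",p,.032))
full=lambda q:(190+q[0]/2.9,110+q[1]/2.9)
for n,q in dict(FL=(250,380),FR=(331,373),BL=(239,217),BR=(318,211)).items(): print(n,atz("top",full(q),.013))
print("disc",atz("top",full((521,249)),.0075),"padfaceTop",atz("top",full((281,303)),.045))
posts=atz("top",full((511,276)),.008);print("posts",posts)
```

```text
123 361.0487804878049 232.2439024390244 ((360.9706115722656, 232.11767578125), (6.305926322937012, 21.10059928894043), 14.03624439239502)
handle [ 0.6046 -0.0556  0.046 ] yaw -0.20514056658090862 [0.011  0.0395]
pin (np.float64(281.41224489795917), np.float64(234.0938775510204)) [0.5971 0.0956 0.032 ]
pin (np.float64(295.6990740740741), np.float64(232.69444444444446)) [0.6005 0.0683 0.032 ]
FL [0.5837 0.1071 0.013 ]
FR [0.5899 0.0528 0.013 ]
BL [0.6937 0.1189 0.013 ]
BR [0.6993 0.0652 0.013 ]
disc [ 0.6776 -0.0733  0.0075] padfaceTop [0.6341 0.0852 0.045 ]
posts [ 0.659  -0.0668  0.008 ]
```

Emit:
carry_out([
  [0, 0, 0],
  [0, 0, 0],
  [0, 0, 0],
  [2.7, -4.5, 1],
  [2.7, -4.5, 1],
  [2.7, -4.5, 1],
  [2.7, -4.5, 1],
  [2.7, -4.5, 1],
  [2.7, -4.5, 1],
  [2.7, -4.5, 1],
], roll=[0.153, 0.152, 0.152, 0, 0, 0, 0, 0, 0, 0], grip=[1, 1, 1, 1, 1, 1, 1, 1, 1, 1], grip_force=80)

```text
t: 2.25
eef_pos: [0.3907, -0.2897, 0.1863]
tool_rot: [0.994, -0.107, 0.0, 0.0]
ft_force: [0.2, -0.6, -0.3]
width: 0.0855
gripper_force: 0.0
```

Emit:
carry_out([
  [2.7, -4.5, 1],
  [2.7, -4.5, 1],
  [2.7, -4.5, 1],
  [2.7, -4.5, 1],
  [2.7, -4.5, 1],
  [2.7, -4.5, 1],
  [0, 0, 0],
  [0, 0, 0],
], roll=[0, 0, 0, 0, 0, 0, 0, 0], grip=[1, 1, 1, 1, 1, 1, 1, 1])

```text
t: 3.25
eef_pos: [0.6051, -0.0618, 0.1261]
tool_rot: [0.994, -0.107, -0.0, 0.0]
ft_force: [0.2, -0.4, -0.8]
width: 0.0853
gripper_force: 0.0
```

```bash
cat >> h.py <<'E'
def goto(P,yaw):
    s=r.get_state(); p=s["eef_pos"]; q=s["tool_rot"]
    from scipy.spatial.transform import Rotation as Ro
    R=Ro.from_quat(q).as_matrix(); y0=np.arctan2(R[1,0],R[0,0])
    X=np.array([np.cos(yaw),np.sin(yaw)]);Y=np.array([X[1],-X[0]]); D=np.array(P)-p
    print("t",s["t"],"p",p,"yaw",round(y0,4),"tilt",R[2,:],"roll",round(y0-yaw,4),"cm(after roll)",np.round(100*np.array([D[:2]@X,D[:2]@Y,-D[2]]),2),"F",s["ft_force"],"M",s["wrist_torque"],"w",s["width"],s["gripper_force"])
np.set_printoptions(precision=4,suppress=True)
E
python3 -c "
from h import *
goto([.6045,-.0565,.036],-.215)"
```

```text
t 3.25 p [ 0.6051 -0.0618  0.1261] yaw -0.2147 tilt [-0.0009  0.0006 -1.    ] roll 0.0003 cm(after roll) [-0.17 -0.51  9.01] F [ 0.1522 -0.3542 -0.7916] M [ 0.0177 -0.0282  0.0255] w 0.08527358185093899 0.0
```

Emit:
carry_out([
  [-0.17, -0.51, 3],
  [0, 0, 2],
  [0, 0, 2],
  [0, 0, 1],
  [0, 0, 1],
  [0, 0, 0],
  [0, 0, 0],
], roll=[0, 0, 0, 0, 0, 0, 0], grip=[1, 1, 1, 0.8, 0.6, 0.4, 0.35])

```text
t: 4.12
eef_pos: [0.6053, -0.0565, 0.0369]
tool_rot: [0.994, -0.107, 0.001, 0.0]
ft_force: [1.0, 0.3, 0.9]
width: 0.0296
gripper_force: 0.0
```

Run:
```python
from h import *
goto([.6045,-.0565,.036],-.215)
a=r.capture("scene")[170:270,290:430,::-1]; b=r.capture("top")[150:275,310:450,::-1]
f=lambda z,h:cv2.resize(z,(int(z.shape[1]*h/z.shape[0]),h),interpolation=2)
cv2.imwrite("pics/g1.png",np.hstack([f(a,320),f(b,320)]))
```

```text
t 4.125 p [ 0.6053 -0.0565  0.0369] yaw -0.2153 tilt [ 0.0012 -0.     -1.    ] roll -0.0003 cm(after roll) [-0.08  0.01  0.09] F [1.0231 0.2782 0.9209] M [ 0.002   0.0048 -0.0248] w 0.029577502373248424 0.0
```

View pics/g1.png

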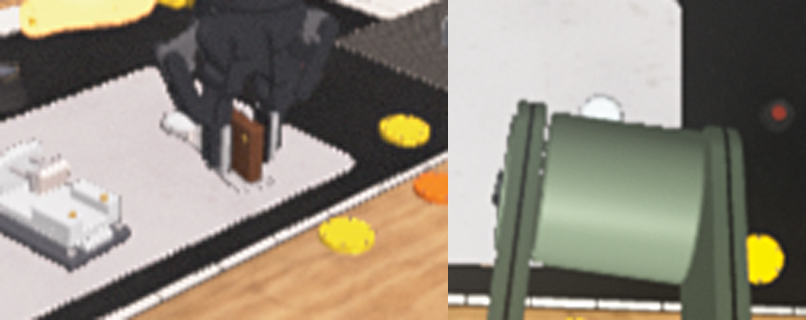

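The handle sits between the open fingers, with the left finger near crop (213,145) and the right near (272,125). I'll close gently.

Emit:
carry_out([
  [0, 0, 0],
  [0, 0, 0],
  [0, 0, 0],
  [0, 0, 0],
  [0, 0, 0],
  [0, 0, 0],
  [0, 0, 0],
  [0, 0, 0],
], roll=[0, 0, 0, 0, 0, 0, 0, 0], grip=[0.28, 0.22, 0.18, 0.15, 0.1, 0, 0, 0], grip_force=90)

```text
t: 5.22
eef_pos: [0.6051, -0.0564, 0.0365]
tool_rot: [0.994, -0.107, 0.0, -0.0]
ft_force: [0.5, 1.0, 3.2]
width: 0.011
gripper_force: 87.7
```

Emit:
carry_out([
  [0, 0, -0.1],
  [0, 0, -0.3],
  [0, 0, -0.6],
  [0, 0, -0.8],
  [0, 0, -0.8],
  [0, 0, -0.8],
  [0, 0, -0.8],
  [0, 0, -0.8],
  [0, 0, -0.5],
  [0, 0, -0.2],
], roll=[0, 0, 0, 0, 0, 0, 0, 0, 0, 0], grip=[0, 0, 0, 0, 0, 0, 0, 0, 0, 0])

```text
t: 6.48
eef_pos: [0.605, -0.0564, 0.0937]
tool_rot: [0.994, -0.107, 0.0, 0.0]
ft_force: [-0.1, 0.2, -1.9]
width: 0.0106
gripper_force: 87.6
```

Run:
```python
from h import *
goto([.6045,-.0565,.036],-.215)
a=r.capture("scene")[150:250,290:430,::-1]; b=r.capture("top")[150:275,310:450,::-1]
f=lambda z,h:cv2.resize(z,(int(z.shape[1]*h/z.shape[0]),h),interpolation=2)
cv2.imwrite("pics/g2.png",np.hstack([f(a,320),f(b,320)]))
for n in("top","scene"):
    for q in ("case_back_center","blade_heel","lifter_grip"):
        for d in r.landmark_of(n,q)[:3]: print(n,q,d["position"],round(d["p"],2))
```

```text
t 6.475 p [ 0.605  -0.0564  0.0937] yaw -0.2152 tilt [ 0.0004  0.0001 -1.    ] roll -0.0002 cm(after roll) [-0.05  0.02  5.77] F [-0.0824  0.2315 -1.9346] M [-0.035   0.0616  0.0215] w 0.01058366611068001 87.5685167312622
top case_back_center [374.7, 192.4] 0.64
top case_back_center [431.1, 249.7] 0.64
top case_back_center [357.5, 282.9] 0.64
scene case_back_center [427.5, 225.0] 0.59
scene case_back_center [415.1, 210.6] 0.58
scene case_back_center [346.0, 184.9] 0.52
scene blade_heel [351.4, 190.6] 0.59
scene blade_heel [304.2, 223.1] 0.34
scene lifter_grip [366.4, 189.1] 0.64
```

View pics/g2.png

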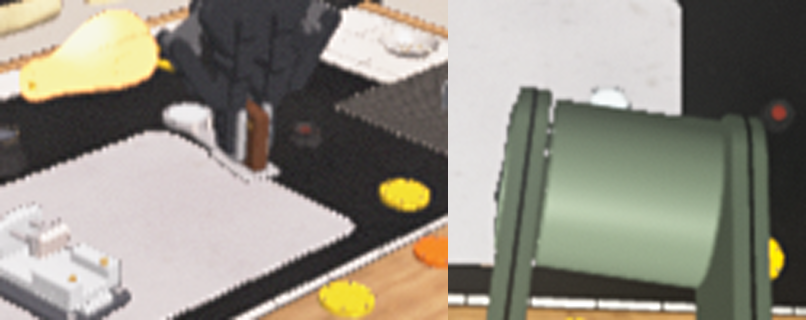

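Lifter and disc are up and level. The disc sits on the blade near (346,185) in the scene view. Next I retreat and swing to in front of the holder.

Emit:
carry_out([
  [-0.34, -0.22, 0],
  [-0.67, -0.43, 0],
  [-1.01, -0.65, 0],
  [-1.19, -0.77, 0],
  [-1.19, -0.77, 0],
  [-1.19, -0.77, 0],
  [-1.19, -0.77, 0],
  [-1.19, -0.77, 0],
  [-1.19, -0.77, 0],
  [-1.19, -0.77, 0],
], roll=[0, 0, 0, 0, 0, 0, 0, 0, 0, 0], grip=[0, 0, 0, 0, 0, 0, 0, 0, 0, 0])

```text
t: 8.12
eef_pos: [0.5175, 0.0317, 0.0933]
tool_rot: [0.994, -0.107, 0.0, 0.0]
ft_force: [-0.2, 1.3, -1.6]
width: 0.0111
gripper_force: 87.6
```

Emit:
carry_out([
  [-1.19, -0.77, 0],
  [-1.19, -0.77, 0],
  [-1.01, -0.65, 0],
  [-0.67, -0.43, 0],
  [-0.34, -0.22, 0],
  [0, 0, 0],
  [0, 0, 0],
  [0, 0, 0],
  [0, 0, 0],
  [0, 0, 0],
], roll=[0, 0, 0, 0, 0, -0.01, -0.02, -0.03, -0.035, -0.035], grip=[0, 0, 0, 0, 0, 0, 0, 0, 0, 0])

```text
t: 9.38
eef_pos: [0.4813, 0.0681, 0.0933]
tool_rot: [0.999, -0.042, 0.0, 0.0]
ft_force: [-0.0, -0.5, -1.0]
width: 0.0111
gripper_force: 87.5
```

Emit:
carry_out([
  [0, 0, 0],
  [0, 0, 0],
  [0, 0, 0],
  [0, 0, 0],
  [0, 0, 0],
  [0, 0, 0],
  [0, 0, 0],
  [0, 0, 0],
], roll=[-0.035, -0.035, -0.035, -0.035, -0.03, -0.02, -0.01, 0], grip=[0, 0, 0, 0, 0, 0, 0, 0])

```text
t: 10.38
eef_pos: [0.4812, 0.0682, 0.0933]
tool_rot: [0.998, 0.057, -0.0, 0.0]
ft_force: [0.3, -0.8, -1.8]
width: 0.0114
gripper_force: 87.5
```

Run:
```python
from h import *
goto([.4806,.0685,.078],.114)
A=r.capture("scene");B=r.capture("top")
cv2.imwrite("pics/s3.png",A[:,:,::-1]);cv2.imwrite("pics/t3.png",B[:,:,::-1])
a=A[170:310,250:420,::-1]; b=B[180:310,240:340,::-1]
f=lambda z,h:cv2.resize(z,(int(z.shape[1]*h/z.shape[0]),h),interpolation=2)
im=np.hstack([f(a,400),f(b,400)]);print(im.shape);cv2.imwrite("pics/g3.png",im)
for n in("top","scene"):
    for q in ("case_back_center","blade_heel"):
        for d in r.landmark_of(n,q)[:4]: print(n,q,d["position"],round(d["p"],2),atz(n,d["position"],.062))
```

```text
t 10.375 p [0.4812 0.0682 0.0933] yaw 0.1149 tilt [-0.      0.0001 -1.    ] roll 0.0009 cm(after roll) [-0.06 -0.04  1.53] F [ 0.2985 -0.7506 -1.8128] M [0.0379 0.0498 0.0273] w 0.011442216587238038 87.54148721694946
(400, 792, 3)
top case_back_center [294.0, 260.2] 0.69 [0.5493 0.0675 0.062 ]
top case_back_center [431.6, 251.9] 0.65 [ 0.5719 -0.1844  0.062 ]
top case_back_center [358.1, 283.7] 0.62 [ 0.5102 -0.0512  0.062 ]
top case_back_center [407.5, 285.7] 0.56 [ 0.5094 -0.1411  0.062 ]
top blade_heel [290.7, 268.4] 0.68 [0.5342 0.0731 0.062 ]
scene case_back_center [333.0, 227.2] 0.71 [0.5645 0.0702 0.062 ]
scene case_back_center [396.0, 247.5] 0.71 [0.4403 0.0307 0.062 ]
scene case_back_center [426.9, 226.2] 0.61 [ 0.4524 -0.0703  0.062 ]
scene case_back_center [418.6, 209.1] 0.58 [ 0.5075 -0.1133  0.062 ]
scene blade_heel [338.9, 233.3] 0.72 [0.5405 0.0763 0.062 ]
scene blade_heel [289.9, 201.1] 0.63 [0.708  0.0698 0.062 ]
```

View pics/g3.png

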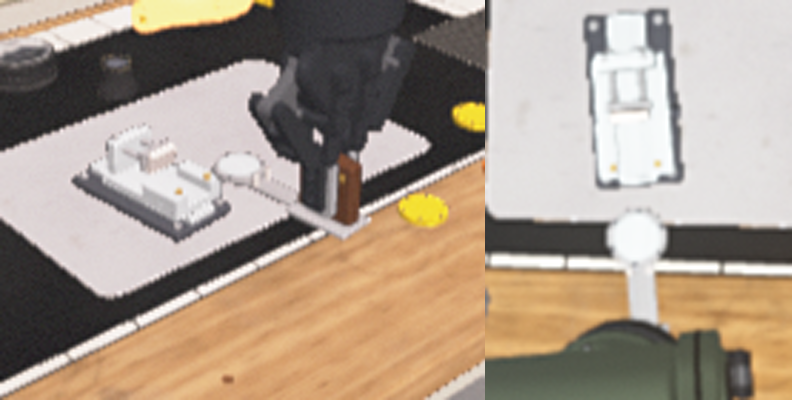

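The disc is on the blade in front of the holder, at about (289,257) in the top view. I'll fit its circle and compare it with the holder's midline.

Run:
```python
from h import *
I=cv2.imread("pics/t3.png").astype(int)
g=I.min(2)
# disc outline over dark band: rows 250-266
pts=[]
for y in range(251,264):
    row=g[y]; on=[x for x in range(272,308) if row[x]>110]
    if on:
        a,b=on[0],on[-1]; 
        sa=a-(row[a]-110)/max(1,row[a]-row[a-1]); sb=b+(row[b]-110)/max(1,row[b]-row[b+1])
        pts+= [atz("top",(sa,y),.0625)[:2],atz("top",(sb,y),.0625)[:2]]; print(y,round(sa,1),round(sb,1))
P=np.array(pts)
from scipy.optimize import least_squares
s=least_squares(lambda c:np.hypot(*(P-c[:2]).T)-.018,[.553,.078],loss="soft_l1",f_scale=.0005)
print("disc",s.x,"res",np.abs(s.fun).mean())
st=r.get_state(); T=st["eef_pos"][:2]; u=np.array([np.cos(.1149),np.sin(.1149)]); n=np.array([-u[1],u[0]])
print("disc rel TCP along/lat",(s.x-T)@u,(s.x-T)@n)
for nm,Q in dict(pinmid=(.5988,.0820),front=(.5868,.0800),back=(.6965,.0921)).items(): print(nm,"rel disc",(np.array(Q)-s.x)@u,(np.array(Q)-s.x)@n,"rel tcp",(np.array(Q)-T)@u,(np.array(Q)-T)@n)
```

```text
251 189.0 426.0
252 279.3 396.0
253 279.5 303.5
254 279.1 298.8
255 278.8 299.0
256 278.8 299.1
257 278.8 299.1
258 278.8 299.0
259 279.0 298.8
260 279.6 298.6
261 280.5 298.2
262 280.6 297.3
263 229.0 296.9
disc [0.5554 0.0768] res 0.026866385884383344
disc rel TCP along/lat 0.07470157327293903 5.940108917712752e-05
pinmid rel disc 0.04371264856934851 0.00018454369728980514 rel tcp 0.11841422184228753 0.00024394478646693266
front rel disc 0.03156247882447242 -0.00042650063064234543 rel tcp 0.10626405209741145 -0.00036709954146521746
back rel disc 0.14192637780496858 -0.0009830990701285918 rel tcp 0.2166279510779076 -0.0009236979809514644
```

Emit:
carry_out([
  [0, 0, 0.2],
  [0, 0, 0.4],
  [0, 0, 0.55],
  [0, 0, 0.55],
  [0, 0, 0.4],
  [0, 0, 0.25],
  [0, 0, 0],
  [0, 0, 0],
], roll=[0, 0, 0, 0, 0, 0, 0, 0], grip=[0, 0, 0, 0, 0, 0, 0, 0])

```text
t: 11.68
eef_pos: [0.4813, 0.0682, 0.0699]
tool_rot: [0.998, 0.057, 0.0, 0.0]
ft_force: [-0.6, -0.1, -1.3]
width: 0.0111
gripper_force: 87.5
```

Emit:
carry_out([
  [0.2, 0, 0],
  [0.5, 0, 0],
  [0.7, 0, 0],
  [0.7, 0, 0],
  [0.7, 0, 0],
  [0.7, 0, 0],
  [0.5, 0, 0],
  [0.3, 0, 0],
  [0.2, 0, 0],
  [0, 0, 0],
], roll=[0, 0, 0, 0, 0, 0, 0, 0, 0, 0], grip=[0, 0, 0, 0, 0, 0, 0, 0, 0, 0])

```text
t: 12.92
eef_pos: [0.5259, 0.0733, 0.0697]
tool_rot: [0.998, 0.057, -0.0, 0.0]
ft_force: [0.1, 0.7, -1.7]
width: 0.0109
gripper_force: 87.5
```

Run:
```python
from h import *
goto([.4812+.0607*.9935,.0682+.0607*.1138,.0698],.114)
A=r.capture("scene");B=r.capture("top")
a=A[170:290,270:400,::-1]; b=B[190:290,250:335,::-1]
f=lambda z,h:cv2.resize(z,(int(z.shape[1]*h/z.shape[0]),h),interpolation=2)
im=np.hstack([f(a,400),f(b,400)])[:, :800];cv2.imwrite("pics/g4.png",im)
```

```text
t 12.925 p [0.5259 0.0733 0.0697] yaw 0.1148 tilt [-0.0002  0.0001 -1.    ] roll 0.0008 cm(after roll) [ 1.57  0.   -0.01] F [ 0.0585  0.7403 -1.7482] M [-0.0202  0.0013 -0.041 ] w 0.010902198067345974 87.54426598548889
```

View pics/g4.png

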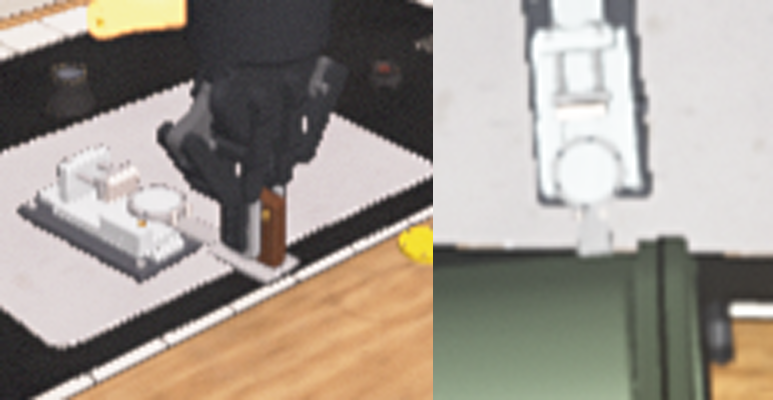

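The disc is above the bed behind the pins' line, about 10 mm short of the pad, and level. I'll now feel forward.

Emit:
carry_out([
  [0.2, 0, 0],
  [0.2, 0, 0],
  [0.2, 0, 0],
  [0.1, 0, 0],
  [0, 0, 0],
], roll=[0, 0, 0, 0, 0], grip=[0, 0, 0, 0, 0])

```text
t: 13.65
eef_pos: [0.5329, 0.0741, 0.0698]
tool_rot: [0.998, 0.057, -0.0, 0.0]
ft_force: [1.2, -0.3, -1.0]
width: 0.0111
gripper_force: 87.5
```

Emit:
carry_out([
  [0.1, 0, 0],
  [0.1, 0, 0],
  [0, 0, 0],
], roll=[0, 0, 0], grip=[0, 0, 0])

```text
t: 14.02
eef_pos: [0.5348, 0.0744, 0.0697]
tool_rot: [0.998, 0.057, -0.0, 0.0]
ft_force: [0.6, -0.4, -2.2]
width: 0.0109
gripper_force: 87.5
```

Emit:
carry_out([
  [0.1, 0, 0],
  [0.1, 0, 0],
  [0, 0, 0],
], roll=[0, 0, 0], grip=[0, 0, 0])

```text
t: 14.4
eef_pos: [0.5361, 0.0745, 0.0695]
tool_rot: [0.998, 0.057, -0.001, 0.0]
ft_force: [-2.2, -0.3, -2.5]
width: 0.0109
gripper_force: 87.5
```

Emit:
carry_out([
  [0.1, 0, 0],
  [0.1, 0, 0],
  [0, 0, 0],
  [0, 0, 0],
], roll=[0, 0, 0, 0], grip=[0, 0, 0, 0])

```text
t: 14.9
eef_pos: [0.5382, 0.0748, 0.0695]
tool_rot: [0.998, 0.057, -0.001, 0.0]
ft_force: [-4.3, 0.5, -2.4]
width: 0.011
gripper_force: 87.5
```

Emit:
carry_out([
  [0.1, 0, 0],
  [0.1, 0, 0],
  [0, 0, 0],
  [0, 0, 0],
], roll=[0, 0, 0, 0], grip=[0, 0, 0, 0])

```text
t: 15.4
eef_pos: [0.5399, 0.075, 0.0695]
tool_rot: [0.998, 0.057, -0.001, 0.0]
ft_force: [-5.6, -0.6, -1.8]
width: 0.0111
gripper_force: 87.5
```

Emit:
carry_out([
  [0.1, 0, 0],
  [0.1, 0, 0],
  [0, 0, 0],
  [0, 0, 0],
], roll=[0, 0, 0, 0], grip=[0, 0, 0, 0])

```text
t: 15.9
eef_pos: [0.5412, 0.0751, 0.0693]
tool_rot: [0.998, 0.057, -0.002, 0.0]
ft_force: [-6.3, -0.5, -1.5]
width: 0.0111
gripper_force: 87.5
```

Emit:
carry_out([
  [0.1, 0, 0],
  [0, 0, 0],
  [0, 0, 0],
], roll=[0, 0, 0], grip=[0, 0, 0])

```text
t: 16.27
eef_pos: [0.5418, 0.0752, 0.0691]
tool_rot: [0.998, 0.057, -0.002, 0.0]
ft_force: [-6.4, -1.2, -1.3]
width: 0.0111
gripper_force: 87.5
```

Run:
```python
from h import *
goto([.4812+.0607*.9935,.0682+.0607*.1138,.0698],.114)
A=r.capture("scene");B=r.capture("top")
F=[]
for i in range(5): r.capture("top"); F.append(r.get_state()["ft_force"])
print(np.mean(F,0))
a=A[180:270,275:375,::-1]; b=B[190:260,260:330,::-1]
f=lambda z,h:cv2.resize(z,(int(z.shape[1]*h/z.shape[0]),h),interpolation=2)
im=np.hstack([f(a,375),f(b,375)])[:, :800];cv2.imwrite("pics/g5.png",im)
```

```text
t 16.275 p [0.5418 0.0752 0.0691] yaw 0.1148 tilt [-0.0049  0.0001 -1.    ] roll 0.0008 cm(after roll) [-0.03  0.   -0.07] F [-6.3914 -1.1723 -1.3273] M [-0.1539  1.2995  0.0238] w 0.01114087037857322 87.53084421157837
[-7.3073 -0.9356 -1.613 ]
```

View pics/g5.png

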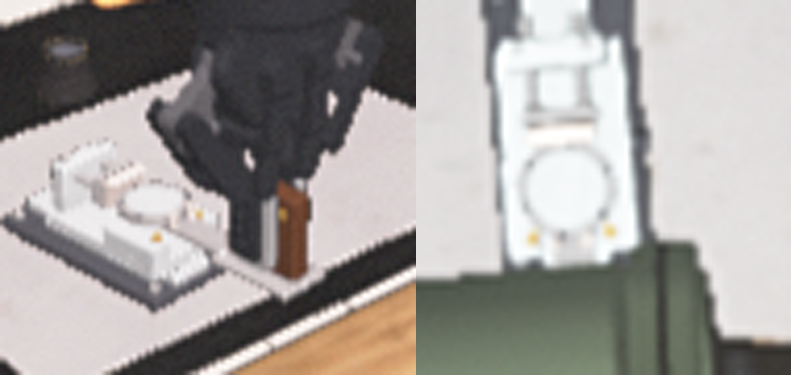

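The disc has just passed the pins at crop (533,239) and (610,232), lies level and presses the pad. The pad is pressed about 5.3 mm, so I push a little more.

Emit:
carry_out([
  [0.1, 0, -0.05],
  [0.1, 0, -0.03],
  [0, 0, 0],
  [0, 0, 0],
], roll=[0, 0, 0, 0], grip=[0, 0, 0, 0])

```text
t: 17.12
eef_pos: [0.543, 0.0753, 0.0695]
tool_rot: [0.998, 0.057, -0.004, 0.0]
ft_force: [-8.2, -0.6, -2.5]
width: 0.0109
gripper_force: 87.5
```

Run:
```python
from h import *
F=[]
for i in range(6): r.capture("top"); F.append(r.get_state()["ft_force"])
print(np.mean(F,0)); goto([.5435,.0754,.0698],.114)
```

```text
[-8.1673 -0.7112 -2.9705]
t 17.425 p [0.5429 0.0753 0.0695] yaw 0.1148 tilt [-0.0071  0.0001 -1.    ] roll 0.0008 cm(after roll) [ 0.06 -0.   -0.03] F [-8.3637 -0.9522 -2.9408] M [-0.2227  1.6119  0.0902] w 0.010998852528792931 87.51522302627563
```

Emit:
carry_out([
  [0.1, 0, 0],
  [0, 0, 0],
  [0, 0, 0.1],
  [0, 0, 0.1],
  [0, 0, 0.1],
  [0, 0, 0.1],
  [0, 0, 0.1],
  [0, 0, 0],
], roll=[0, 0, 0, 0, 0, 0, 0, 0], grip=[0, 0, 0, 0, 0, 0, 0, 0])

```text
t: 18.42
eef_pos: [0.5441, 0.0754, 0.0648]
tool_rot: [0.998, 0.057, -0.003, 0.0]
ft_force: [-8.1, -0.6, -1.7]
width: 0.0116
gripper_force: 87.5
```

Emit:
carry_out([
  [0, 0, 0.1],
  [0, 0, 0.1],
  [0, 0, 0.1],
  [0, 0, 0.1],
  [0, 0, 0],
], roll=[0, 0, 0, 0, 0], grip=[0, 0, 0, 0, 0])

```text
t: 19.05
eef_pos: [0.5441, 0.0755, 0.0609]
tool_rot: [0.998, 0.057, -0.003, 0.0]
ft_force: [-9.2, -1.7, -1.0]
width: 0.011
gripper_force: 87.6
```

Run:
```python
from h import *
A=r.capture("scene");B=r.capture("top")
goto([.5435,.0754,.0610],.114)
a=A[180:270,275:375,::-1]; b=B[190:260,260:330,::-1]
f=lambda z,h:cv2.resize(z,(int(z.shape[1]*h/z.shape[0]),h),interpolation=2)
im=np.hstack([f(a,375),f(b,375)])[:, :800];cv2.imwrite("pics/g6.png",im)
```

```text
t 19.15 p [0.5441 0.0755 0.0609] yaw 0.1148 tilt [-0.0063  0.0001 -1.    ] roll 0.0008 cm(after roll) [-0.06 -0.   -0.01] F [-9.539  -1.4794 -0.358 ] M [-0.1595  1.4949  0.0568] w 0.011149479102012064 87.5848639011383
```

View pics/g6.png

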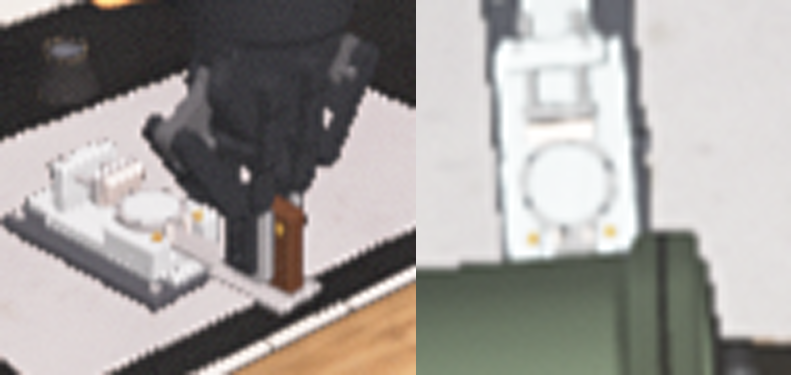

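The disc lies behind both pins, at crop (533,239) and (610,232), against the pad. I'll sink the blade slightly more and draw it out.

Emit:
carry_out([
  [0, 0, 0.07],
  [-0.1, 0, 0],
  [-0.1, 0, 0],
  [-0.1, 0, 0],
  [-0.1, 0, 0],
  [-0.1, 0, 0],
  [-0.1, 0, 0],
  [0, 0, 0],
  [0, 0, 0],
], roll=[0, 0, 0, 0, 0, 0, 0, 0, 0], grip=[0, 0, 0, 0, 0, 0, 0, 0, 0])

```text
t: 20.27
eef_pos: [0.5407, 0.0751, 0.0609]
tool_rot: [0.998, 0.057, -0.0, 0.0]
ft_force: [-5.5, -0.3, -1.2]
width: 0.0112
gripper_force: 87.6
```

Run:
```python
from h import *
A=r.capture("scene");B=r.capture("top")
goto([.4435,.0640,.0610],.114)
a=A[180:270,275:375,::-1]; b=B[190:260,260:330,::-1]
f=lambda z,h:cv2.resize(z,(int(z.shape[1]*h/z.shape[0]),h),interpolation=2)
im=np.hstack([f(a,375),f(b,375)])[:, :800];cv2.imwrite("pics/g7.png",im)
```

```text
t 20.375 p [0.5407 0.0751 0.0609] yaw 0.1147 tilt [-0.0004  0.0001 -1.    ] roll 0.0007 cm(after roll) [-9.78 -0.01 -0.01] F [-4.9917 -0.4579 -1.7577] M [-0.112   0.8951  0.0301] w 0.010994864331663577 87.5917911529541
```

View pics/g7.png

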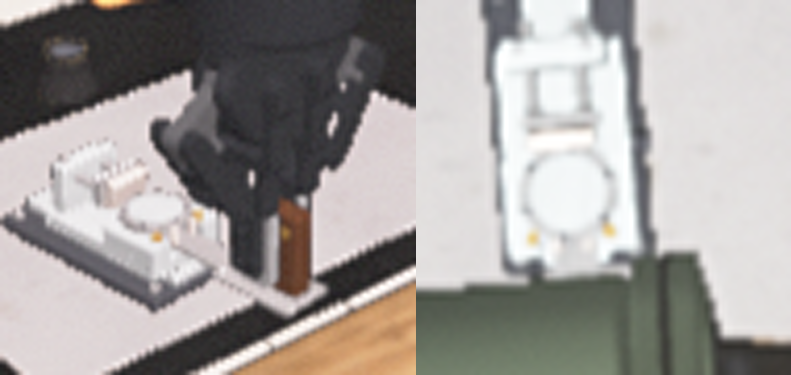

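The disc is just reaching the pins and the posts still carry about 5 N. I'll withdraw a little more and watch the force.

Emit:
carry_out([
  [-0.05, 0, 0],
  [-0.05, 0, 0],
  [0, 0, 0],
  [0, 0, 0],
], roll=[0, 0, 0, 0], grip=[0, 0, 0, 0])

```text
t: 20.88
eef_pos: [0.5403, 0.075, 0.0611]
tool_rot: [0.998, 0.057, 0.001, 0.0]
ft_force: [-3.6, -0.2, -0.9]
width: 0.0108
gripper_force: 87.6
```

Run:
```python
from h import *
F=[]
for i in range(6): B=r.capture("top"); F.append(r.get_state()["ft_force"])
print(np.mean(F,0)); goto([.4435,.0640,.0610],.114)
A=r.capture("scene")
cv2.imwrite("pics/s8.png",A[:,:,::-1]);cv2.imwrite("pics/t8.png",B[:,:,::-1])
# what seated / perched disc would look like (centre & rim) in both views
u=np.array([.9935,.1138,0]); S=np.array([.5988,.0820,0])+.015*u
for z in(.030,.033): 
  for n in("top","scene"): print(z,n,proj(n,S+[0,0,z+.005]))
```

```text
[-2.5308 -0.4343 -1.4236]
t 21.175 p [0.5402 0.075  0.061 ] yaw 0.1147 tilt [ 0.001   0.0001 -1.    ] roll 0.0007 cm(after roll) [-9.73 -0.01  0.  ] F [-2.6415 -0.2492 -2.0164] M [-0.0685  0.3813  0.0046] w 0.011085744971137202 87.59583592414856
0.03 top [287.767  225.5054]
0.03 scene [311.8928 231.4296]
0.033 top [287.6291 225.4429]
0.033 scene [311.8662 230.142 ]
```

Emit:
carry_out([
  [-0.05, 0, 0],
  [-0.05, 0, 0],
  [-0.1, 0, 0],
  [-0.1, 0, 0],
  [0, 0, 0],
  [0, 0, 0],
], roll=[0, 0, 0, 0, 0, 0], grip=[0, 0, 0, 0, 0, 0])

```text
t: 21.98
eef_pos: [0.5369, 0.0746, 0.0609]
tool_rot: [0.998, 0.057, 0.0, 0.0]
ft_force: [-0.7, 0.9, -1.3]
width: 0.011
gripper_force: 87.6
```

Run:
```python
from h import *
F=[]
for i in range(5): B=r.capture("top"); F.append(r.get_state()["ft_force"])
print(np.mean(F,0)); goto([.4435,.0640,.0610],.114)
A=r.capture("scene")
a=A[190:255,285:365,::-1]; b=B[195:260,260:320,::-1]
f=lambda z,h:cv2.resize(z,(int(z.shape[1]*h/z.shape[0]),h),interpolation=2)
im=np.hstack([f(a,370),f(b,370)])[:, :800];cv2.imwrite("pics/g8.png",im)
```

```text
[-0.3239  0.0915 -0.6854]
t 22.225 p [0.5369 0.0746 0.0609] yaw 0.1148 tilt [ 0.0001  0.0001 -1.    ] roll 0.0008 cm(after roll) [-9.4  -0.   -0.01] F [-0.2042  0.5492 -0.3247] M [ 0.0093  0.0796 -0.038 ] w 0.011479966721166239 87.6028561592102
```

View pics/g8.png

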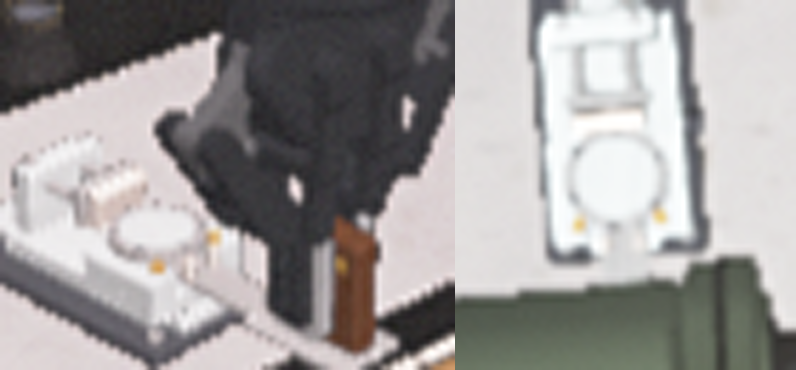

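The disc stays flat against the pins (crop (580,225), (660,215)) with no force on the lifter. I'll draw it straight out.

Emit:
carry_out([
  [-0.3, 0, 0],
  [-0.6, 0, 0],
  [-1, 0, 0],
  [-1.3, 0, 0],
  [-1.3, 0, 0],
  [-1.3, 0, 0],
  [-1.3, 0, 0],
  [-1.3, 0, 0],
  [-0.7, 0, 0],
  [-0.3, 0, 0],
], roll=[0, 0, 0, 0, 0, 0, 0, 0, 0, 0], grip=[0, 0, 0, 0, 0, 0, 0, 0, 0, 0])

```text
t: 23.52
eef_pos: [0.4432, 0.0638, 0.061]
tool_rot: [0.998, 0.057, 0.0, 0.0]
ft_force: [0.0, -0.5, -0.9]
width: 0.011
gripper_force: 87.6
```

Emit:
carry_out([
  [0, 0, -0.5],
  [0, 1, -1.4],
  [0, 2, -1.4],
  [0, 2, 0],
  [0, 2, 0],
  [0, 2, 0],
  [0, 2, 0],
  [0, 1, 0],
  [0, 0, 0],
  [0, 0, 0],
], roll=[0, 0, 0, 0, 0, 0, 0, 0, 0.1, 0.1], grip=[0, 0, 0, 0, 0, 0, 0, 0, 0, 0])

```text
t: 24.78
eef_pos: [0.4575, -0.0554, 0.094]
tool_rot: [0.999, -0.044, 0.0, -0.0]
ft_force: [-0.1, 1.1, -1.0]
width: 0.0109
gripper_force: 87.8
```

```bash
python3 -c "
from h import *
goto([.605,-.0564,.0937],-.215)"
```

```text
t 24.775 p [ 0.4575 -0.0554  0.094 ] yaw -0.0889 tilt [ 0.0003 -0.0001 -1.    ] roll 0.1261 cm(after roll) [14.43 -3.05  0.03] F [-0.1259  1.0888 -1.0006] M [-0.004  -0.014   0.0306] w 0.010929707659358195 87.81471133232117
```

Emit:
carry_out([
  [0, 0, 0],
  [1.4, -0.3, 0],
  [2, -0.45, 0],
  [2.5, -0.55, 0],
  [2.5, -0.55, 0],
  [2.5, -0.5, 0],
  [2, -0.4, 0],
  [1.2, -0.25, 0],
  [0.33, -0.05, 0],
  [0, 0, 0.5],
], roll=[0.126, 0, 0, 0, 0, 0, 0, 0, 0, 0], grip=[0, 0, 0, 0, 0, 0, 0, 0, 0, 0])

```text
t: 26.02
eef_pos: [0.6046, -0.0557, 0.0889]
tool_rot: [0.994, -0.105, 0.0, 0.0]
ft_force: [-0.1, 1.0, -0.9]
width: 0.0109
gripper_force: 87.7
```

Emit:
carry_out([
  [0, 0, 1],
  [0, 0, 1.2],
  [0, 0, 1.2],
  [0, 0, 0.8],
  [0, 0, 0.4],
  [0, 0, 0.25],
  [0, 0, 0.2],
  [0, 0, 0.1],
  [0, 0, 0],
  [0, 0, 0],
], roll=[0, 0, 0, 0, 0, 0, 0, 0, 0, 0], grip=[0, 0, 0, 0, 0, 0, 0, 0, 0, 0])

```text
t: 27.28
eef_pos: [0.6048, -0.0558, 0.0376]
tool_rot: [0.994, -0.105, 0.0, 0.0]
ft_force: [0.0, -0.4, -1.5]
width: 0.0109
gripper_force: 87.7
```

Emit:
carry_out([
  [0, 0, 0.07],
  [0, 0, 0.05],
  [0, 0, 0],
  [0, 0, 0],
], roll=[0, 0, 0, 0], grip=[0, 0, 0, 0])

```text
t: 27.78
eef_pos: [0.6048, -0.0558, 0.0365]
tool_rot: [0.994, -0.105, 0.0, 0.0]
ft_force: [-0.7, -0.0, 2.7]
width: 0.0109
gripper_force: 88.4
```

Emit:
carry_out([
  [0, 0, 0],
  [0, 0, 0],
  [0, 0, 0],
  [0, 0, 0],
  [0, 0, 0],
  [0, 0, -0.5],
  [0, 0, -1.5],
  [0, 0, -3],
  [0, 0, -4],
  [0, 0, -4],
], roll=[0, 0, 0, 0, 0, 0, 0, 0, 0, 0], grip=[0.2, 0.35, 0.5, 0.6, 0.7, 0.7, 0.7, 0.7, 0.7, 0.7])

```text
t: 29.02
eef_pos: [0.6047, -0.0558, 0.1686]
tool_rot: [0.994, -0.105, 0.001, 0.0]
ft_force: [0.7, 0.5, -0.1]
width: 0.0594
gripper_force: 0.0
```

Emit:
carry_out([
  [-2, 2, -1],
  [-4, 3, -1],
  [-4, 3, 0],
  [-4, 3, 0],
  [-3, 2, 0],
  [0, 0, 0],
], roll=[0, 0, 0, 0, 0, 0], grip=[0.7, 0.7, 0.7, 0.7, 0.7, 0.7])

```text
t: 29.78
eef_pos: [0.4093, -0.1477, 0.1874]
tool_rot: [0.994, -0.107, 0.0, 0.0]
ft_force: [-0.0, -0.4, -0.9]
width: 0.0599
gripper_force: 0.0
```

Run:
```python
from h import *
goto([.605,-.0564,.0937],-.215)
A=r.capture("scene");B=r.capture("top")
a=A[170:270,275:400,::-1]; b=B[170:275,265:390,::-1]
f=lambda z,h:cv2.resize(z,(int(z.shape[1]*h/z.shape[0]),h),interpolation=2)
im=np.hstack([f(a,320),f(b,320)])[:, :800];cv2.imwrite("pics/g9.png",im)
```

```text
t 29.775 p [ 0.4093 -0.1477  0.1874] yaw -0.2137 tilt [ 0.0009  0.0003 -1.    ] roll 0.0013 cm(after roll) [ 17.18 -13.09   9.37] F [-0.043  -0.4068 -0.8801] M [ 0.0444 -0.0474  0.0007] w 0.059908385205245746 0.0
```

View pics/g9.png

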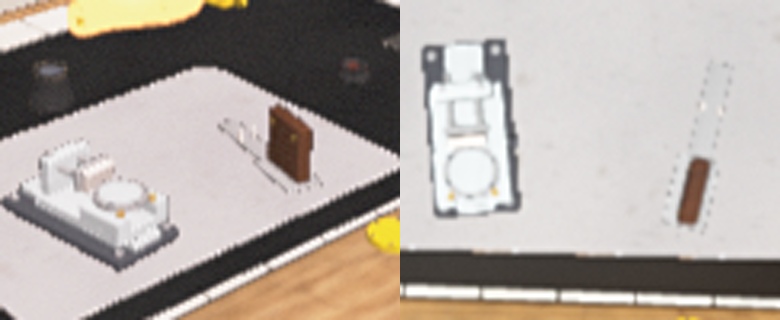

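The disc sits flat in the nest behind both pins and against the pad. The lifter lies flat on the mat at crop (695,190), and the arm is clear of everything.

```bash
python3 -c "
from rig import r
print(r.sign_off())"
```

```text
the job is handed in; nothing more can be done
None
```

The job is handed in at about 30 s of the 72 s allowed; the last pictures show the disc flat in the nest behind both pins and against the pad, with the lifter flat on the mat and the arm clear, but no verdict came back.

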